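# Snap the filter basket home in the portafilter with the tamper

### The job

The filter basket stands loose and proud in the portafilter on the tamping stand. Take the tamper by its handle, lower it into the basket and press straight down with it until the basket snaps fully home, its rim flat on the portafilter all round; never bear on the basket with more than 20 N, which would dent its thin floor, and do not push it with the gripper. Then stand the tamper gently back upright in its round wooden rest and let go, leaving the mugs and the glass where they are.

Things in the scene. Friction and masses are not known exactly. Their poses are not given: they have to be found in the camera images.
- tamper_handle (a point): Coffee tamper, upright in its rest. Turned brown wooden handle: a cylinder 34 mm across from 41 to 83 mm above the tamper's underside, rounded top at 88 mm. This point is on the axis 60 mm above the underside: grip here from above, at any turn (the tamper is round). z is its axis, up. Mass about 0.32 kg.
- tamper_foot (a point): Centre of the tamper's flat underside, 60 mm below tamper_handle. The steel base is 55 mm across and 14 mm thick with a bevelled lower edge; above it a thin neck with a brass collar.
- rest_floor (a point): Tamper rest: a turned wooden dish, 88 mm across, 14 mm high, fixed on the worktop, with a flat-bottomed round recess 64 mm across and 8 mm deep. This point is the centre of the recess's floor, 6 mm above the worktop; the tamper's underside stands here.
- basket_floor (a point): Filter basket: a loose polished steel cup, round, 58 mm inside, 24 mm deep from the top of its rolled rim (76 mm across) to its flat perforated floor. This point is the centre of the floor's upper face, where the tamper bears; z along the basket's axis, up. At first it stands about 7 mm higher than when home in the portafilter.
- basket_rim (a point): Centre of the rolled rim's lower face, 21 mm above basket_floor; at portafilter_seat when home. A bead outside the basket rests on a ridge spring in the portafilter. Pressed down, the resistance grows to 10 to 14 N over some 6 mm, then drops suddenly (the click), the spring draws the basket the last 1.5 mm down and holds it, and resistance then only rises. Stopped before the click it stays proud.
- portafilter_seat (a point): Portafilter without spout: steel ring 82 mm across, black handle reaching 170 mm from its centre along this point's -x. The point is the centre of the ring's top face, z up, 74 mm above the worktop. It floats on a sprung cradle in a fixed tamping stand (wooden block 130 x 130 mm): pressed, it first sinks easily (1 to 5 N) by 1 to 15 mm onto a hidden anvil, whose height differs each time, then is firm. Released, it rises again.
- orange_mug_mid (a point): Orange mug, 78 mm across and 101 mm high with its handle to one side, half-way up. Leave it alone.
- striped_mug_mid (a point): White mug with a teal band, 81 mm across and 92 mm high with its handle to one side, half-way up. Leave it alone.
- glass_mid (a point): Drinking glass, 81 mm across and 92 mm high, half-way up. Leave it alone.
Things that resemble listed ones, but are neither listed nor needed, are in the scene too. What is shaped like the part that bears tamper_handle but green is not meant. Of the things that look like the part that bears rest_floor, the larger one is meant.

How it is judged (in metres and radians):
On the way, in this order (a step that is already met when the one before it is completed fails the run):
1. the tamper is lowered into the basket while the basket is still proud (z of tamper_foot in the frame of basket_floor between -0.003 and 0.012 m and horizontal distance between tamper_foot and basket_floor below 0.005 m), for 0.1 s.
2. with the tamper in it, the basket snaps home: its rim flat on the portafilter (all of step 1 and z of basket_rim in the frame of portafilter_seat below 0.001 m and horizontal distance between basket_rim and portafilter_seat below 0.003 m and angle between the z axis of basket_rim and the z axis of portafilter_seat, either way round below 0.03 rad), for 0.1 s.
At the end, for the whole second after the job is handed in: The basket is home: its rim within 1 mm of the portafilter's top face, centred within 3 mm and parallel to it within 0.03 rad. The tamper stands at rest on the floor of its rest's recess (within 3 mm of it, and within 8 mm of its centre), upright within 0.06 rad (z of basket_rim in the frame of portafilter_seat below 0.001 m and horizontal distance between basket_rim and portafilter_seat below 0.003 m and angle between the z axis of basket_rim and the z axis of portafilter_seat, either way round below 0.03 rad and horizontal distance between tamper_foot and rest_floor below 0.008 m and z of tamper_foot in the frame of rest_floor below 0.003 m and angle between tamper_foot's own z axis and vertical below 0.06 rad and linear speed of tamper below 0.02 m/s); the robot touches nothing.
It fails at once if the tamper bears on the basket with more than 20 N (contact force between tamper and filter_basket above 20 N).
It fails at once if the gripper or arm pushes the basket (over 2 N) (contact force between any of the fingers, the arm and filter_basket above 2 N).
It fails at once if the tamper is set down hard in its rest (over 25 N) (contact force between tamper and tamper_rest above 25 N).
It fails at once if a mug or the glass is moved more than 15 mm (distance of any of orange_mug_mid, striped_mug_mid, glass_mid from where it was at the start of the episode above 0.015 m).
It also fails if it takes over 51 s, if anything falls off the work surface, if the arm or the gripper's body presses on something with over 40 N, if the wrist force passes 120 N, or if a joint passes its speed limit or range.

### The arm

A 6-joint arm with a two-finger parallel gripper is mounted at the origin on a cart in front of the work surface, level with it; the furniture and walls round the work are solid. World frame = base frame: x ahead of the robot, y to its left, z up, the work surface at z = 0. Lengths are in m, angles in degrees, forces in N, time in s.
With the tool pointing down it reaches from about 0.35 to 0.975 m from the base axis. Payload 4.9 kg.
Tool frame: the origin (TCP) lies at the very end of the fingers, on their centre line; the grasp point (between the pads) lies 19 mm behind it (r.grip_depth is the distance from the TCP to the grasp point, in m); z points along the fingers, y is the direction in which the jaws open and shut (so a half turn about z gives the same grasp; the last joint's range is limited). The gripper opens to 85 mm and grips with 20 to 120 N. Pads are 22 mm wide; open, the fingers measure 114 mm over their backs; the gripper's body (76 mm by 85 mm) begins 54 mm behind the grasp point. The pads swing forward as they close: fully open they stand 13 mm farther back than shut.
Start: joints at [64.63, 3.019, 92.412, -0, 84.569, -6.818], TCP at [0.199, 0.593, 0.231] pointing down, gripper open.
Joint ranges: [-172.51, 172.51], [-57.92, 126.97], [3.15, 148.05], [-58.71, 238.71], [5.1, 150.11], [-179.66, 179.66]. Speed limits (degrees/s): [147.25, 147.25, 180, 180, 180, 180].

### API

Orientations are given as [roll, pitch, yaw] about the fixed x, y, z axes, in that order (R = Rz(yaw) Ry(pitch) Rx(roll)).
In Python, from rig import r, vision, ticket gives the robot as it stands.
- The arm moves only by the tool carry_out, never from a script. Its argument "deltas" is a list of rows, each an object with "slide": the shift along the tool's x, y, z in cm, a list of three; "twist": the turn, a rotation vector about the tool's x, y, z in degrees, a list of three; "jaw": the closure, from 0 (fully open) to 1 (shut). In form: [{"slide": [x, y, z], "twist": [ax, ay, az], "jaw": jaw}, ...]. A call has 1 to 12 rows; each row is the pose to reach, as a shift and turn from the pose measured when the call began, along the tool's axes at that moment; what a row does not reach only later rows make up. A row lasts 1/8 s, in which the tool goes at most 62.5 mm and 10.7 degrees, less where a joint would pass 70% of its speed; a pose out of reach is approached as far as the arm can. A call with a gripper value outside its range is refused whole. The fingers move at their own pace and stop on an object; "squeeze" is the grip in N (left out, the last holds). Time passes only in rows, so rows that repeat a pose let the fingers close. It gives the time, the measured TCP pose, the force and the opening at its end, in the units of the state.
- r.observe(): the state, without advancing time (a new reading comes with each control period).
- vision.grab_frame(name): name is "side" or "top" or "wrist"; returns (picture, depth): 480x640x3 uint8, red, green, blue; 480x640 float32, m along the optical axis (not along the pixel's ray), 0 where there is no reading.
- vision.get_calibration(name): a dict with "K" (3x3 intrinsics, pixels), "eye" and "attitude" of the camera in the world; the wrist camera has in their place "hand_eye" (4x4, takes a point from camera to tool coordinates, whose origin is the TCP and whose axes are the flange's). Camera axes: x right, y down, z forward; pixel columns grow to the right and rows downward; lengths in m; the calibration is good to about 2 mm. A picture is of the moment at which its call begins: read the wrist's pose just before it. get_calibration takes no time and is no camera call.
- ticket.finish_job(): hands the job in, once; it reports no verdict.
The state is a dict: "time": time; "q": joint angles; "dq": joint speeds; "effort": joint torques, N m; "tcp_pos": TCP position; "ee_rot": TCP orientation; "wrist_force": force on the tool from outside, world axes, zero at the start; "wrist_torque": the same for the moment, N m; "width": opening from 0.0 (shut) to 1.0 (fully open).
Only numpy, scipy, OpenCV 4.12 (cv2) and the standard library are available. Lean on these libraries where they do the work, as an engineer would, in place of code of your own. Each camera call takes 0.05 s, during which the arm holds its last target. There are 200 camera calls.

## Working session

There is one attempt and no reset: what is moved stays moved. The work goes in short steps, Python scripts to look and compute and a tool call to move; the robot and the scene stay as the last step left them, time stands still between calls to the robot, and variables do not carry over. Pictures are saved under pics/ and viewed, about 8 in all and at most 12, crops included, and the job is handed in when it is done.

Besides the shell and the picture viewer there is one more tool, called as a command line: name --argument value ..., lists and objects as JSON in quotes. carry_out: Moves the arm, as the interface text tells. Its arguments: {"type":"object","properties":{"deltas":{"type":"array"},"squeeze":{"type":"number"}},"required":["deltas"]}

```bash
mkdir -p pics && cat > h.py <<'E'
import numpy as np, cv2
from rig import r, vision, ticket
from scipy.spatial.transform import Rotation as R
def grab(n):
    s=r.observe(); im,d=vision.grab_frame(n); c=vision.get_calibration(n)
    return s,im,d,c
def camT(c,s):
    if 'hand_eye' in c:
        T=np.eye(4);T[:3,:3]=R.from_euler('xyz',s['ee_rot'],degrees=True).as_matrix();T[:3,3]=s['tcp_pos'];return T@np.array(c['hand_eye'])
    T=np.eye(4);a=np.array(c['attitude'],float)
    T[:3,:3]=a if a.shape==(3,3) else R.from_euler('xyz',a,degrees=True).as_matrix();T[:3,3]=c['eye'];return T
def cloud(d,c,T):
    K=np.array(c['K']);v,u=np.mgrid[:d.shape[0],:d.shape[1]]
    p=np.stack([(u-K[0,2])/K[0,0]*d,(v-K[1,2])/K[1,1]*d,d],-1)
    return p@T[:3,:3].T+T[:3,3]
def ray(u,v,z,c,T):
    K=np.array(c['K']);w=T[:3,:3]@np.array([(u-K[0,2])/K[0,0],(v-K[1,2])/K[1,1],1]);return T[:3,3]+w*(z-T[2,3])/w[2]
E
python3 - <<'E'
from h import *
print(r.observe())
for n in ('top','side'):
    s,im,d,c=grab(n);print(n,c);cv2.imwrite(f'pics/{n}0.png',im[...,::-1]);np.savez(f'{n}0.npz',im=im,d=d)
print(vision.get_calibration('wrist'))
E
```

```text
{'time': 0.0, 'q': array([ 6.46277155e+01,  3.05649741e+00,  9.24909129e+01, -3.23987657e-04,
        8.45684791e+01, -6.81859964e+00]), 'dq': array([ 0.05215799,  0.12298468, -0.01096671,  0.01225293, -0.053516  ,
        0.02666612]), 'effort': array([-2.11911254e-03, -3.93704474e+01, -3.70159328e+01, -3.19015207e-04,
        7.24654034e-03,  1.00346713e-05]), 'tcp_pos': array([0.19861149, 0.59195682, 0.23008355]), 'ee_rot': array([-1.79884892e+02, -1.34389197e-02,  1.61446333e+02]), 'wrist_force': array([-0.16584779, -0.10753308, -0.17481336]), 'wrist_torque': array([ 0.01587363, -0.01399915, -0.01648293]), 'width': 1.0004986366355124}
top {'K': array([[548.71752029,   0.        , 319.30066426],
       [  0.        , 548.71752029, 233.96588243],
       [  0.        ,   0.        ,   1.        ]]), 'eye': array([ 0.35820739, -0.03647189,  1.56993721]), 'attitude': array([-174.19047629,   -1.13311197,  -89.18456915])}
side {'K': array([[441.31537713,   0.        , 321.93033691],
       [  0.        , 441.31537713, 241.36188947],
       [  0.        ,   0.        ,   1.        ]]), 'eye': array([0.4794991 , 0.8504523 , 0.71434208]), 'attitude': array([-124.98686   ,   -1.15019982, -177.19488074])}
{'K': array([[397.63225767,   0.        , 313.85078339],
       [  0.        , 397.63225767, 232.18077331],
       [  0.        ,   0.        ,   1.        ]]), 'hand_eye': array([[-5.59556505e-04, -9.54382331e-01, -2.98586758e-01,
         7.66349463e-02],
       [ 9.99999398e-01, -2.52171004e-04, -1.06799317e-03,
         4.16519709e-04],
       [ 9.43978887e-04, -2.98587176e-01,  9.54381898e-01,
        -1.42634276e-01],
       [ 0.00000000e+00,  0.00000000e+00,  0.00000000e+00,
         1.00000000e+00]])}
```

View pics/top0.png

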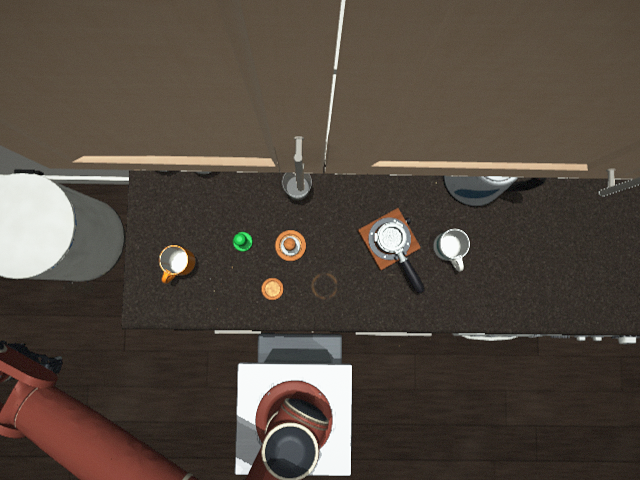

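View pics/side0.png

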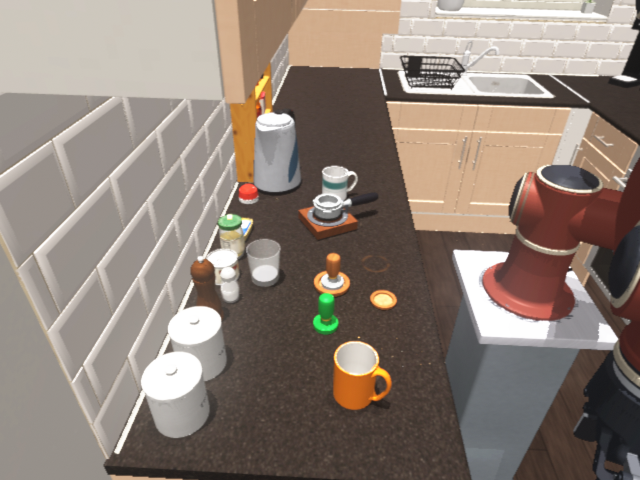

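Top view: the brown-handled tamper stands in the large rest at (290,244). A green look-alike is at (242,241) and a smaller empty dish at (272,289). Portafilter and basket are at (391,237) with the handle toward (415,285), the orange mug at (176,262), the striped mug at (454,246) and the glass at (297,186). The brown tamper and the larger dish fit the description.

```bash
python3 - <<'E'
from h import *
z=np.load('top0.npz');im,d=z['im'],z['d'];c=vision.get_calibration('top');T=camT(c,None);P=cloud(d,c,T)
for n,(u,v) in dict(tamper=(290,244),dish=(272,289),pf=(391,237),block=(368,240),hnd=(415,280),omug=(163,262),smug=(454,232),glass=(297,190),cabL=(170,158),cabR=(480,162),counter=(330,300),pipe=(299,160),).items(): print(n,P[v,u].round(3))
hsv=cv2.cvtColor(im,cv2.COLOR_RGB2HSV)
# rest ring: orange-brown, low
sub=np.zeros(d.shape,bool);sub[225:265,270:312]=1
m=sub&(hsv[...,1]>110)&(hsv[...,2]>60)
def circ(m):
    k=max(cv2.findContours(m.astype(np.uint8),cv2.RETR_EXTERNAL,cv2.CHAIN_APPROX_NONE)[0],key=cv2.contourArea);return cv2.fitEllipse(k)
e=circ(m);print('rest',e,ray(*e[0],0.014,c,T).round(4))
z_=P[...,2]
h=sub&(z_>0.065);e=circ(h);print('handle',e,ray(*e[0],0.095,c,T).round(4),z_[h].max(), np.median(P[h],axis=0))
sub[:]=0;sub[215:255,365:420]=1
b=sub&(z_>0.066)&(z_<.1);print('basket heights',np.percentile(z_[b],[5,25,50,75,95]));
crop=cv2.resize(im[205:305,255:435,::-1],None,fx=4,fy=4,interpolation=cv2.INTER_CUBIC);cv2.imwrite('pics/c1.png',crop)
E
```

```text
tamper [0.48  0.015 0.096]
dish [ 0.359  0.067 -0.002]
pf [ 0.507 -0.263  0.062]
block [ 0.5   -0.202  0.03 ]
hnd [ 0.389 -0.327  0.071]
omug [0.428 0.359 0.073]
smug [ 0.526 -0.444  0.039]
glass [0.644 0.001 0.006]
cabL [0.574 0.198 0.667]
cabR [ 0.577 -0.323  0.666]
counter [ 0.33  -0.098  0.001]
pipe [ 0.532 -0.021  0.845]
rest ((289.94091796875, 245.08895874023438), (30.630830764770508, 30.757272720336914), 45.898677825927734) [0.4838 0.018  0.014 ]
handle ((289.4449462890625, 243.17092895507812), (11.545757293701172, 12.281728744506836), 168.53636169433594) [0.4825 0.0166 0.095 ] 1.569937205645546 [0.48249061 0.01545857 0.091535  ]
basket heights [0.06715588 0.07320781 0.08107777 0.08528199 0.08949768]
```

View pics/c1.png

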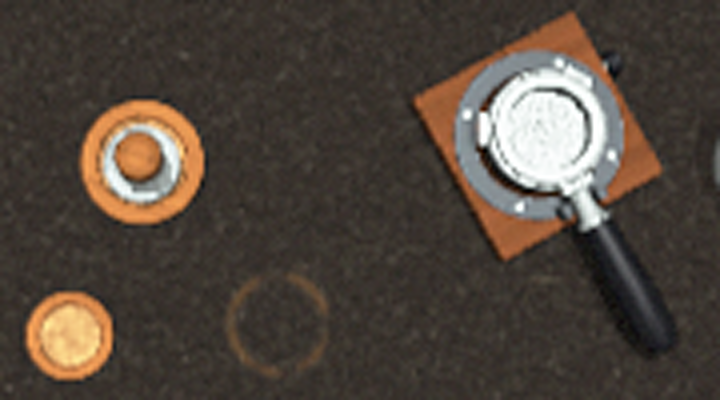

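The enlarged crop confirms the brown-handled tamper in the larger dish at crop (140,160), with the smaller dish at (70,335) and the basket proud in the portafilter at (548,130). I'll move above the tamper with the jaws along x.

carry_out --deltas '[{"slide":[-3,-3,0],"twist":[0,0,5],"jaw":0},{"slide":[-7,-7,0.5],"twist":[0,0,11],"jaw":0},{"slide":[-11.2,-11.2,1],"twist":[0,0,18],"jaw":0},{"slide":[-15.4,-15.4,1.5],"twist":[0,0,25],"jaw":0},{"slide":[-19.6,-19.6,2],"twist":[0,0,32],"jaw":0},{"slide":[-23.8,-23.8,2.5],"twist":[0,0,39],"jaw":0},{"slide":[-28,-28,3],"twist":[0,0,46],"jaw":0},{"slide":[-32.2,-32.2,3.5],"twist":[0,0,53],"jaw":0},{"slide":[-36.4,-36.5,4],"twist":[0,0,60],"jaw":0},{"slide":[-40.5,-40.8,4],"twist":[0,0,66],"jaw":0},{"slide":[-43.5,-43.8,4],"twist":[0,0,70],"jaw":0},{"slide":[-45.1,-45.5,4],"twist":[0,0,71.4],"jaw":0}]'

```text
time: 1.6
tcp_pos: [0.4817, 0.015, 0.1905]
ee_rot: [-179.9, 0.1, 89.8]
wrist_force: [0.6, -0.1, 0.3]
width: 1.0
```

```bash
python3 - <<'E'
from h import *
s,im,d,c=grab('wrist');T=camT(c,s);P=cloud(d,c,T);print(s['time'],s['tcp_pos'],s['ee_rot'],s['dq'].round(1),s['q'].round(1))
np.savez('w1.npz',im=im,d=d);cv2.imwrite('pics/w1.png',im[...,::-1])
z_=P[...,2]
h=(z_>0.06)&(z_<0.105)&(np.hypot(P[...,0]-.482,P[...,1]-.017)<.05)
print(h.sum(),np.median(P[h],axis=0),z_[h].max())
t=h&(z_>z_[h].max()-.006);print('top',np.median(P[t],axis=0))
hsv=cv2.cvtColor(im,cv2.COLOR_RGB2HSV)
m=(hsv[...,1]>110)&(hsv[...,2]>60)&(np.hypot(P[...,0]-.484,P[...,1]-.018)<.06)&(z_<.02)
k=np.argwhere(m);print(m.sum())
Q=P[m];Q=Q[(Q[:,2]>.009)];print(Q.min(0),Q.max(0),(Q.min(0)+Q.max(0))/2)
E
```

```text
1.6 [0.48169116 0.01502914 0.19045723] [-1.79911830e+02  9.81773110e-02  8.98413321e+01] [-18.1  10.3  -8.1   0.5  -1.9  -8.4] [-7.000e+00 -1.550e+01  1.135e+02 -1.000e-01  8.220e+01 -6.800e+00]
2332 [0.48134349 0.02405592 0.09145681] 0.09626757327946728
top [0.48134805 0.0203925  0.09289193]
2646
[ 0.43993668 -0.02428043  0.00909178] [0.52581737 0.06254504 0.01657234] [0.48287702 0.01913231 0.01283206]
```

View pics/w1.png

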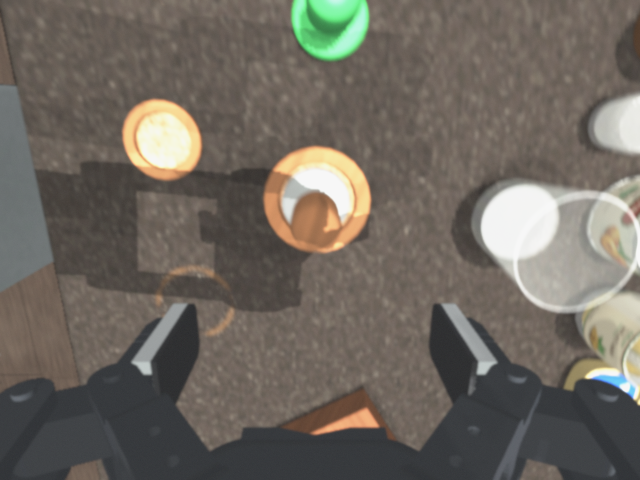

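The wrist view shows the tamper at (317,220) between the open fingers, inside the rest ring centred on about (317,198). The x direction will self-centre and nothing obstructs the descent.

```bash
python3 - <<'E'
from h import *
s=r.observe();print(s['time'],s['tcp_pos'],s['ee_rot'],s['wrist_force'],s['dq'].round(1))
z=np.load('w1.npz');im,d=z['im'],z['d'];c=vision.get_calibration('wrist')
import copy
s0=dict(tcp_pos=[0.48169116,0.01502914,0.19045723],ee_rot=[-179.91183,0.0981773,89.8413321]);T=camT(c,s0)
hsv=cv2.cvtColor(im,cv2.COLOR_RGB2HSV)
m=(hsv[...,1]>110)&(hsv[...,2]>50);m[:185]=0;m[260:]=0;m[:,:285]=0;m[:,348:]=0
# rows of handle: width per row below ring
P=cloud(d,c,T);hm=(P[...,2]>.07)&(P[...,2]<.11);hm[:150]=0;hm[300:]=0;hm[:,:270]=0;hm[:,360:]=0
for v in range(186,252,4):
    u=np.where(hm[v])[0]
    if len(u):print(v,u.min(),u.max(),P[v,u].mean(0).round(4))
E
```

```text
1.65 [0.48237912 0.01354423 0.19052333] [-179.94783501    0.20089937   89.7732298 ] [-0.77524212 -0.7015862   1.14137585] [ 3.3 -1.4  1.2  1.7  1.2  1.5]
194 311 317 [0.4814 0.0361 0.0704]
198 301 327 [0.4814 0.0353 0.0792]
202 296 332 [0.4814 0.0338 0.0839]
206 293 335 [0.4814 0.0319 0.0873]
210 291 337 [0.4814 0.0298 0.0893]
214 290 338 [0.4814 0.0276 0.0908]
218 289 339 [0.4814 0.0253 0.0918]
222 288 339 [0.481  0.0227 0.092 ]
226 289 339 [0.4813 0.0203 0.0926]
230 290 338 [0.4813 0.0177 0.0927]
234 291 336 [0.481  0.015  0.0927]
238 294 334 [0.4813 0.0123 0.0925]
242 298 330 [0.4813 0.0094 0.092 ]
246 304 324 [0.4813 0.0061 0.0904]
```

carry_out --deltas '[{"slide":[0.4,-0.1,0.8],"twist":[0,0,0],"jaw":0},{"slide":[0.55,-0.1,2.5],"twist":[0,0,0],"jaw":0},{"slide":[0.55,-0.1,4.5],"twist":[0,0,0],"jaw":0},{"slide":[0.55,-0.1,6.5],"twist":[0,0,0],"jaw":0},{"slide":[0.55,-0.1,8.5],"twist":[0,0,0],"jaw":0},{"slide":[0.55,-0.1,10.5],"twist":[0,0,0],"jaw":0},{"slide":[0.55,-0.1,12.2],"twist":[0,0,0],"jaw":0},{"slide":[0.55,-0.1,13.4],"twist":[0,0,0],"jaw":0},{"slide":[0.55,-0.1,14.1],"twist":[0,0,0],"jaw":0},{"slide":[0.55,-0.1,14.3],"twist":[0,0,0],"jaw":0},{"slide":[0.55,-0.1,14.3],"twist":[0,0,0],"jaw":0}]'

```text
time: 3.02
tcp_pos: [0.4817, 0.0185, 0.0479]
ee_rot: [-180.0, 0.2, 89.8]
wrist_force: [-0.4, -0.3, 0.5]
width: 1.003
```

carry_out --deltas '[{"slide":[0,0,0],"twist":[0,0,0],"jaw":0.3},{"slide":[0,0,0],"twist":[0,0,0],"jaw":0.5},{"slide":[0,0,0],"twist":[0,0,0],"jaw":0.7},{"slide":[0,0,0],"twist":[0,0,0],"jaw":0.8},{"slide":[0,0,0],"twist":[0,0,0],"jaw":0.8},{"slide":[0,0,0],"twist":[0,0,0],"jaw":0.8}]' --squeeze 60

```text
time: 3.78
tcp_pos: [0.4819, 0.0184, 0.0483]
ee_rot: [180.0, 0.2, 89.8]
wrist_force: [-0.8, 0.5, 4.4]
width: 0.384
```

carry_out --deltas '[{"slide":[0,0,-0.5],"twist":[0,0,0],"jaw":0.8},{"slide":[0,0,-1.5],"twist":[0,0,0],"jaw":0.8},{"slide":[0,0,-3.5],"twist":[0,0,0],"jaw":0.8},{"slide":[0,0,-6],"twist":[0,0,0],"jaw":0.8},{"slide":[0,0,-9],"twist":[0,0,0],"jaw":0.8},{"slide":[0,0,-12],"twist":[0,0,0],"jaw":0.8},{"slide":[0,0,-14.5],"twist":[0,0,0],"jaw":0.8},{"slide":[0,0,-16],"twist":[0,0,0],"jaw":0.8},{"slide":[0,0,-16],"twist":[0,0,0],"jaw":0.8},{"slide":[0,0,-16],"twist":[0,0,0],"jaw":0.8}]'

```text
time: 5.03
tcp_pos: [0.4811, 0.0191, 0.2069]
ee_rot: [-179.9, 0.2, 89.8]
wrist_force: [1.0, -0.1, -3.7]
width: 0.389
```

```bash
python3 - <<'E'
from h import *
s,im,d,c=grab('wrist');print(s['time'],s['tcp_pos'],s['ee_rot'],s['wrist_force'],s['width'])
cv2.imwrite('pics/w2.png',im[...,::-1]);np.savez('w2.npz',im=im,d=d)
z=np.load('top0.npz');im,d=z['im'],z['d'];c=vision.get_calibration('top');T=camT(c,None);P=cloud(d,c,T)
g=cv2.cvtColor(im,cv2.COLOR_RGB2HSV)
m=(g[...,1]<40)&(g[...,2]>185);m[:215]=0;m[250:]=0;m[:,:370]=0;m[:,:376]=0;m[:,412:]=0
k=max(cv2.findContours(m.astype(np.uint8),cv2.RETR_EXTERNAL,cv2.CHAIN_APPROX_NONE)[0],key=cv2.contourArea)
print(cv2.minEnclosingCircle(k),cv2.fitEllipse(k),ray(*cv2.fitEllipse(k)[0],.084,c,T))
cv2.imwrite('m.png',m*255)
E
```

```text
5.025 [0.48113713 0.01910655 0.20691362] [-179.88731043    0.19517541   89.76638596] [ 1.02963623 -0.1205596  -3.70499675] 0.388594453713369
((392.0889892578125, 235.57627868652344), 16.686155319213867) ((391.44488525390625, 236.0215301513672), (28.948516845703125, 29.722715377807617), 59.20920181274414) [ 0.50738617 -0.26065502  0.084     ][ WARN:0@1.440] global loadsave.cpp:1063 imwrite_ Unsupported depth image for selected encoder is fallbacked to CV_8U.
```

View pics/w2.png

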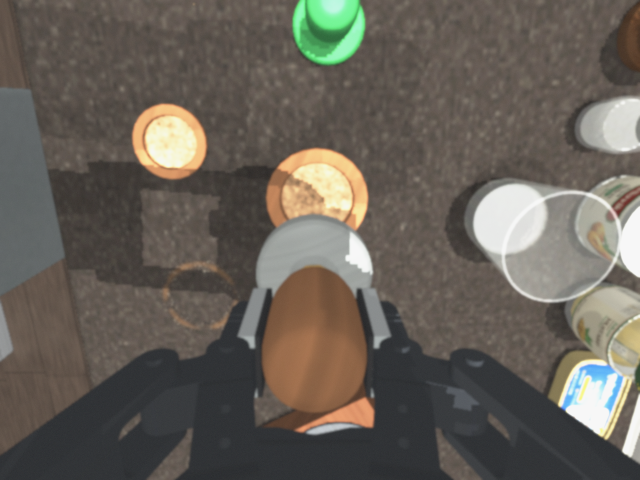

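Wrist view: tamper lifted and held, with its base disc around (315,265). The empty recess is visible at (317,195). I'll measure both and carry the tamper to just beyond the basket.

carry_out --deltas '[{"slide":[-1.5,0.1,0],"twist":[0,0,0],"jaw":0.8},{"slide":[-5,0.4,0],"twist":[0,0,0],"jaw":0.8},{"slide":[-9.5,0.8,0],"twist":[0,0,0],"jaw":0.8},{"slide":[-14,1.2,0],"twist":[0,0,0],"jaw":0.8},{"slide":[-18.5,1.6,0],"twist":[0,0,0],"jaw":0.8},{"slide":[-23,2,0],"twist":[0,0,0],"jaw":0.8},{"slide":[-27.5,2.4,0],"twist":[0,0,0],"jaw":0.8},{"slide":[-31,2.7,0],"twist":[0,0,0],"jaw":0.8},{"slide":[-33.2,2.8,0],"twist":[0,0,0],"jaw":0.8},{"slide":[-33.9,2.8,0],"twist":[0,0,0],"jaw":0.8},{"slide":[-33.9,2.8,0],"twist":[0,0,0],"jaw":0.8},{"slide":[-33.9,2.8,0],"twist":[0,0,0],"jaw":0.8}]'

```text
time: 6.58
tcp_pos: [0.5077, -0.3189, 0.2077]
ee_rot: [-179.9, 0.2, 89.8]
wrist_force: [0.4, -0.2, -2.6]
width: 0.387
```

```bash
python3 - <<'E'
from h import *
s,im,d,c=grab('wrist');print(s['time'],s['tcp_pos'],s['ee_rot'],s['wrist_force'],s['width'],s['dq'].round(1))
cv2.imwrite('pics/w3.png',im[...,::-1]);np.savez('w3.npz',im=im,d=d,p=s['tcp_pos'],e=s['ee_rot'])
T=camT(c,s);P=cloud(d,c,T);z=P[...,2]
for v in range(40,220,12):
    print(v,[f'{z[v,u]*1000:.0f}' for u in range(240,400,10)])
H=np.array(c['hand_eye']);Q=cloud(d,c,H)
print('tool-frame base column/row')
for v in range(205,300,8): 
    u=np.where((Q[v,:,2]>-.03)&(Q[v,:,2]<.06)&(d[v]<.22)&(d[v]>.12))[0]; u=u[(u>240)&(u<390)]
    if len(u):print(v,u.min(),u.max(),Q[v,u.min()].round(4),Q[v,u.max()].round(4),Q[v,(u.min()+u.max())//2].round(4))
E
```

```text
6.575 [ 0.50773069 -0.31890211  0.20767544] [-1.79853694e+02  1.63148617e-01  8.98373606e+01] [ 0.38772705 -0.17099683 -2.58335106] 0.3868154144143816 [ 0.3 -0.2 -0.1 -0.  -0.  -0. ]
40 ['0', '2', '-1', '1', '1', '32', '31', '31', '30', '32', '31', '31', '31', '-0', '0', '1']
52 ['-0', '-0', '1', '31', '31', '35', '35', '34', '35', '35', '31', '32', '31', '-0', '-0', '0']
64 ['-0', '32', '32', '35', '34', '33', '71', '71', '72', '35', '34', '34', '31', '31', '-1', '-1']
76 ['32', '30', '35', '34', '35', '72', '84', '84', '84', '76', '33', '35', '33', '31', '1', '1']
88 ['31', '34', '36', '74', '85', '85', '84', '85', '85', '83', '83', '74', '36', '34', '30', '0']
100 ['34', '34', '73', '86', '85', '61', '61', '60', '60', '60', '83', '85', '74', '33', '34', '30']
112 ['36', '34', '84', '83', '60', '61', '60', '61', '61', '61', '60', '85', '86', '34', '35', '31']
124 ['34', '33', '83', '61', '61', '60', '61', '60', '60', '61', '61', '60', '85', '34', '34', '32']
136 ['34', '74', '84', '60', '60', '59', '59', '59', '60', '60', '61', '60', '85', '73', '34', '31']
148 ['37', '35', '83', '
[... 773 characters left out ...]
37 268 359 [ 0.0178 -0.0222  0.0378] [0.0175 0.0213 0.0386] [ 0.0212 -0.0007  0.0272]
245 263 364 [ 0.0141 -0.0246  0.0367] [0.0143 0.0236 0.0361] [ 0.0178 -0.0007  0.0262]
253 260 367 [ 0.0123 -0.0253  0.0306] [0.0119 0.0245 0.0316] [ 0.0137 -0.0007  0.0269]
261 257 369 [ 0.0083 -0.0269  0.0306] [0.0083 0.0255 0.0306] [ 0.0115 -0.0007  0.0226]
269 256 371 [ 0.0039 -0.0277  0.0316] [0.0044 0.0265 0.0303] [ 0.0172 -0.0006 -0.0002]
277 256 371 [ 0.0004 -0.0276  0.0302] [0.     0.0268 0.031 ] [ 0.0179 -0.0006 -0.0095]
285 257 369 [-0.004  -0.0274  0.0308] [-0.0034  0.0258  0.0294] [ 0.0179 -0.0006 -0.0164]
293 252 375 [ 0.011  -0.0233 -0.0085] [ 0.0114  0.0223 -0.0093] [ 0.0172 -0.0006 -0.0212]
```

View pics/w3.png

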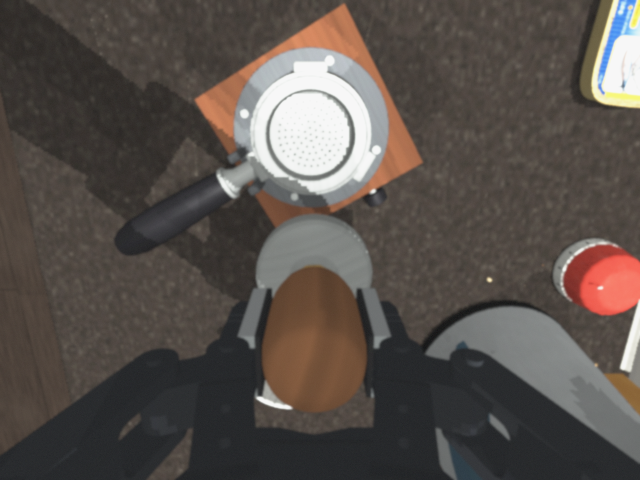

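The wrist view shows the basket at (312,132), rim about 120 px across, proud at z≈0.085, with its floor at z≈0.060 as expected. Next I'll fit circles to the basket and the tamper base.

```bash
cat >> h.py <<'E'
from scipy.optimize import least_squares
def cfit(X,R0):
    f=lambda p:np.hypot(X[:,0]-p[0],X[:,1]-p[1])-R0
    o=least_squares(f,X.mean(0),loss='soft_l1',f_scale=.0005);return o.x,np.sqrt(np.mean(o.fun**2))
def edges(m,P):
    X=[]
    k=max(cv2.findContours(m.astype(np.uint8),cv2.RETR_EXTERNAL,cv2.CHAIN_APPROX_NONE)[0],key=cv2.contourArea)[:,0]
    return k
E
python3 - <<'E'
from h import *
z0=np.load('w3.npz');im,d=z0['im'],z0['d'];c=vision.get_calibration('wrist');s=dict(tcp_pos=z0['p'],ee_rot=z0['e']);T=camT(c,s);P=cloud(d,c,T);z=P[...,2]
box=np.zeros(d.shape,bool);box[55:200,230:400]=1
fl=box&(np.abs(z-.0605)<.004)&(np.hypot(P[...,0]-.508,P[...,1]+.262)<.032)
print('floor centroid z',z[fl].mean(), 'tilt:',np.polyfit(P[fl][:,0],z[fl],1)[0],np.polyfit(P[fl][:,1],z[fl],1)[0])
rim=box&(z>.079)&(z<.092)&(np.hypot(P[...,0]-.508,P[...,1]+.262)<.045)
k=edges(rim,P);X=np.array([ray(u,v,.083,c,T)[:2] for u,v in k]);
for R0 in (.0375,.038,.0385):print('rim outer',cfit(X,R0),cv2.minEnclosingCircle((X*1000).astype(np.float32)))
print('rim mean z',z[rim].mean(), 'rim tilt',np.linalg.lstsq(np.c_[P[rim][:,:2]-X.mean(0),np.ones(rim.sum())],z[rim],rcond=None)[0])
# inner edge: hole of the rim mask -> seen at rim top, inner contour
g=(box&~rim).astype(np.uint8);n,l,st,ce=cv2.connectedComponentsWithStats(g)
i=l[132,312];k2=edges(l==i,P);Y=np.array([ray(u,v,.084,c,T)[:2] for u,v in k2]);print('inner',st[i],cv2.minEnclosingCircle((Y*1000).astype(np.float32)),cfit(Y,.029))
H=np.array(c['hand_eye']);Q=cloud(d,c,H)
m=(d<.23)&(Q[...,2]>.015)&(Q[...,2]<.06);m[:205]=0;m[290:]=0;m[:,:240]=0;m[:,390:]=0
k=edges(m,Q);k=k[(k[:,1]<283)];
sel=np.array([Q[v,u] for u,v in k]);
K=c['K'];
# silhouette by rays: project onto plane tool z=.027 (upper edge) and .036 
for zz in (.027,.030,.036):
    W=[]
    for u,v in k:
        w=H[:3,:3]@np.array([(u-K[0,2])/K[0,0],(v-K[1,2])/K[1,1],1]);W.append((H[:3,3]+w*(zz-H[2,3])/w[2])[:2])
    print('base',zz,cfit(np.array(W),.0275))
hm=(Q[...,2]>-.03)&(Q[...,2]<.0)&(np.abs(Q[...,1])<.013)&(d<.2)
p=Q[hm];
for a,b in ((-.03,-.02),(-.02,-.012),(-.012,-.004),(-.004,0)):
    q=p[(p[:,2]>a)&(p[:,2]<b)]
    if len(q)>20:print('handle',a,cfit(q[:,:2],.017),len(q))
E
```

```text
floor centroid z 0.06038148813974663 tilt: 0.000266504982219208 -0.0030601327271009508
rim outer (array([ 0.50453566, -0.26051416]), np.float64(0.00033436251814472325)) ((504.5496826171875, -260.5421447753906), 37.574920654296875)
rim outer (array([ 0.50454333, -0.26059371]), np.float64(0.0007981423914590612)) ((504.5496826171875, -260.5421447753906), 37.574920654296875)
rim outer (array([ 0.50456917, -0.26087804]), np.float64(0.001307219860688958)) ((504.5496826171875, -260.5421447753906), 37.574920654296875)
rim mean z 0.0840196713528196 rim tilt [0.00114058 0.00187997 0.08401806]
inner [ 266   90   88   90 6147] ((504.7602233886719, -260.4708557128906), 28.743444442749023) (array([ 0.50458899, -0.26023022]), np.float64(0.0008705856670037786))
base 0.027 (array([ 0.00364224, -0.00048578]), np.float64(0.01005423004834022))
base 0.03 (array([ 0.00299124, -0.0005018 ]), np.float64(0.01008745404611652))
base 0.036 (array([ 0.0016568 , -0.00050996]), np.float64(0.010112111832238155))
handle -0.03 (array([ 0.00083545, -0.00043452]), np.float64(0.0002471843262569852)) 1055
handle -0.02 (array([ 0.00083356, -0.00046126]), np.float64(0.0002274949347078866)) 678
handle -0.012 (array([ 0.00072036, -0.00045737]), np.float64(0.00021935964892642616)) 582
handle -0.004 (array([ 0.00052763, -0.00044791]), np.float64(0.00023674227635360316)) 143
```

carry_out --deltas '[{"slide":[1,-0.1,0.3],"twist":[0,0,0],"jaw":0.8},{"slide":[3,-0.2,1.2],"twist":[0,0,0],"jaw":0.8},{"slide":[4.8,-0.27,2.5],"twist":[0,0,0],"jaw":0.8},{"slide":[5.6,-0.27,4],"twist":[0,0,0],"jaw":0.8},{"slide":[5.78,-0.27,5.3],"twist":[0,0,0],"jaw":0.8},{"slide":[5.78,-0.27,6.4],"twist":[0,0,0],"jaw":0.8},{"slide":[5.78,-0.27,7],"twist":[0,0,0],"jaw":0.8},{"slide":[5.78,-0.27,7.2],"twist":[0,0,0],"jaw":0.8},{"slide":[5.78,-0.27,7.2],"twist":[0,0,0],"jaw":0.8},{"slide":[5.78,-0.27,7.2],"twist":[0,0,0],"jaw":0.8}]'

```text
time: 7.88
tcp_pos: [0.5054, -0.2617, 0.1362]
ee_rot: [-179.9, 0.2, 89.8]
wrist_force: [0.5, 0.7, -3.1]
width: 0.382
```

```bash
cat > chk.py <<'E'
from h import *
import sys
s,im,d,c=grab('wrist');print(s['time'],s['tcp_pos'].round(4),s['ee_rot'].round(2),s['wrist_force'].round(2),s['wrist_torque'].round(3),s['width'])
n=sys.argv[1];np.savez(n+'.npz',im=im,d=d,p=s['tcp_pos'],e=s['ee_rot']);H=np.array(c['hand_eye']);K=c['K'];Q=cloud(d,c,H)
def tr(u,v,zz):
    w=H[:3,:3]@np.array([(u-K[0,2])/K[0,0],(v-K[1,2])/K[1,1],1]);return (H[:3,3]+w*(zz-H[2,3])/w[2])[:2]
cr=im[120:360,200:430,::-1];cv2.imwrite('pics/'+n+'.png',cv2.resize(cr,None,fx=2.5,fy=2.5,interpolation=cv2.INTER_CUBIC))
zr=s['tcp_pos'][2]-.083
rim=(np.abs(Q[...,2]-zr)<.005)&(np.hypot(Q[...,0],Q[...,1])<.045)&(np.hypot(Q[...,0],Q[...,1])>.0295)
rim[:,:200]=0;rim[:,430:]=0
q=Q[rim];print('rim px',rim.sum(),'z',np.median(q[:,2]))
o=[];i=[]
for a in range(200,430,2):
    v=np.where(rim[:,a])[0]
    if len(v)>3:o.append(tr(a,v.min(),zr))
for b in range(120,300,2):
    u=np.where(rim[b])[0]
    if len(u)>3:
        if Q[b,u.min(),1]<-.02:o.append(tr(u.min(),b,zr))
        if Q[b,u.max(),1]>.02:o.append(tr(u.max(),b,zr))
o=np.array(o);print('rim outer in tool',cfit(o,.0376),len(o))
bm=(Q[...,2]>.015)&(Q[...,2]<.0345)&(np.hypot(Q[...,0],Q[...,1])<.031)&(d<.2)
e=[]
for b in range(200,300):
    u=np.where(bm[b])[0]
    if len(u)>20:
        for x in (u.min(),u.max()):
            if .0285<Q[b,x,2]<.0345:e.append(Q[b,x])
e=np.array(e);print('base edge in tool',cfit(e[:,:2],.0272),len(e),e[:,2].mean())
hm=(Q[...,2]>-.03)&(Q[...,2]<.0)&(np.abs(Q[...,1])<.013)&(d<.2)
p=Q[hm];print('handle',cfit(p[:,:2],.017))
E
python3 chk.py w4
```

```text
7.875 [ 0.5054 -0.2617  0.1362] [-179.91    0.21   89.83] [ 0.47  0.73 -3.14] [0.025 0.008 0.017] 0.3821001290141924
rim px 3911 z 0.05195037677736547
rim outer in tool (array([ 0.00117656, -0.00076216]), np.float64(0.0002441873969657081)) 161
base edge in tool (array([ 0.00135097, -0.00052464]), np.float64(0.00015266464036278618)) 138 0.03143850749982208
handle (array([ 0.00078145, -0.00045762]), np.float64(0.00024708842833841087))
```

View pics/w4.png

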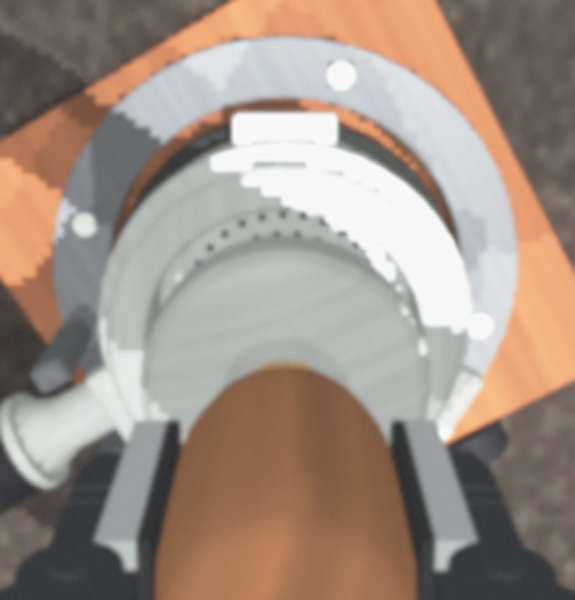

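Wrist crop: the base disc sits concentric over the basket opening, with measured offsets agreeing within 0.3 mm. Now lowering into the basket.

carry_out --deltas '[{"slide":[-0.02,-0.02,0.4],"twist":[0,0,0],"jaw":0.8},{"slide":[-0.02,-0.02,0.8],"twist":[0,0,0],"jaw":0.8},{"slide":[-0.02,-0.02,1.1],"twist":[0,0,0],"jaw":0.8},{"slide":[-0.02,-0.02,1.3],"twist":[0,0,0],"jaw":0.8},{"slide":[-0.02,-0.02,1.5],"twist":[0,0,0],"jaw":0.8},{"slide":[-0.02,-0.02,1.7],"twist":[0,0,0],"jaw":0.8},{"slide":[-0.02,-0.02,1.8],"twist":[0,0,0],"jaw":0.8},{"slide":[-0.02,-0.02,1.8],"twist":[0,0,0],"jaw":0.8}]'

```text
time: 8.93
tcp_pos: [0.5051, -0.2619, 0.1181]
ee_rot: [-179.9, 0.2, 89.8]
wrist_force: [-0.1, 0.4, -2.9]
width: 0.384
```

carry_out --deltas '[{"slide":[0,0,0.3],"twist":[0,0,0],"jaw":0.8},{"slide":[0,0,0.6],"twist":[0,0,0],"jaw":0.8},{"slide":[0,0,0.9],"twist":[0,0,0],"jaw":0.8},{"slide":[0,0,1.1],"twist":[0,0,0],"jaw":0.8},{"slide":[0,0,1.2],"twist":[0,0,0],"jaw":0.8},{"slide":[0,0,1.2],"twist":[0,0,0],"jaw":0.8},{"slide":[0,0,1.2],"twist":[0,0,0],"jaw":0.8}]'

```text
time: 9.8
tcp_pos: [0.5051, -0.262, 0.1062]
ee_rot: [-179.9, 0.2, 89.8]
wrist_force: [0.4, 0.5, -3.8]
width: 0.384
```

```bash
python3 chk.py w5
```

```text
9.8 [ 0.5051 -0.262   0.1062] [-179.91    0.21   89.83] [ 0.35  0.54 -3.82] [-0.034  0.034  0.037] 0.38417928774215226
rim px 5094 z 0.022007454320797246
rim outer in tool (array([ 0.00142217, -0.00059227]), np.float64(0.00020027098705963157)) 169
base edge in tool (array([ 0.0017352 , -0.00012664]), np.float64(7.24908018160938e-05)) 5 0.03252156052289136
handle (array([ 0.00077598, -0.00046468]), np.float64(0.0002525305424815622))
```

carry_out --deltas '[{"slide":[0,0,0.1],"twist":[0,0,0],"jaw":0.8},{"slide":[0,0,0.2],"twist":[0,0,0],"jaw":0.8},{"slide":[0,0,0.3],"twist":[0,0,0],"jaw":0.8},{"slide":[0,0,0.4],"twist":[0,0,0],"jaw":0.8},{"slide":[0,0,0.4],"twist":[0,0,0],"jaw":0.8}]' --squeeze 80

```text
time: 10.48
tcp_pos: [0.5052, -0.262, 0.1022]
ee_rot: [-179.9, 0.2, 89.8]
wrist_force: [-0.1, 0.5, -2.0]
width: 0.378
```

carry_out --deltas '[{"slide":[0,0,0.1],"twist":[0,0,0],"jaw":0.8},{"slide":[0,0,0.2],"twist":[0,0,0],"jaw":0.8},{"slide":[0,0,0.3],"twist":[0,0,0],"jaw":0.8},{"slide":[0,0,0.3],"twist":[0,0,0],"jaw":0.8}]'

```text
time: 10.98
tcp_pos: [0.5052, -0.262, 0.0992]
ee_rot: [-179.9, 0.2, 89.8]
wrist_force: [0.5, 0.1, -2.0]
width: 0.381
```

carry_out --deltas '[{"slide":[0,0,0.1],"twist":[0,0,0],"jaw":0.8},{"slide":[0,0,0.2],"twist":[0,0,0],"jaw":0.8},{"slide":[0,0,0.3],"twist":[0,0,0],"jaw":0.8},{"slide":[0,0,0.3],"twist":[0,0,0],"jaw":0.8}]'

```text
time: 11.48
tcp_pos: [0.5052, -0.2621, 0.0962]
ee_rot: [-179.9, 0.2, 89.8]
wrist_force: [-1.0, 0.5, -0.3]
width: 0.382
```

carry_out --deltas '[{"slide":[0,0,0.1],"twist":[0,0,0],"jaw":0.8},{"slide":[0,0,0.2],"twist":[0,0,0],"jaw":0.8},{"slide":[0,0,0.3],"twist":[0,0,0],"jaw":0.8},{"slide":[0,0,0.3],"twist":[0,0,0],"jaw":0.8}]'

```text
time: 11.98
tcp_pos: [0.5053, -0.2621, 0.0932]
ee_rot: [-179.9, 0.2, 89.8]
wrist_force: [-0.5, 0.6, -0.0]
width: 0.381
```

carry_out --deltas '[{"slide":[0,0,0.1],"twist":[0,0,0],"jaw":0.8},{"slide":[0,0,0.2],"twist":[0,0,0],"jaw":0.8},{"slide":[0,0,0.3],"twist":[0,0,0],"jaw":0.8},{"slide":[0,0,0.3],"twist":[0,0,0],"jaw":0.8}]'

```text
time: 12.48
tcp_pos: [0.5054, -0.2622, 0.0905]
ee_rot: [-179.9, 0.2, 89.8]
wrist_force: [-1.7, 0.3, 2.3]
width: 0.382
```

carry_out --deltas '[{"slide":[0,0,0.1],"twist":[0,0,0],"jaw":0.8},{"slide":[0,0,0.2],"twist":[0,0,0],"jaw":0.8},{"slide":[0,0,0.2],"twist":[0,0,0],"jaw":0.8}]'

```text
time: 12.85
tcp_pos: [0.5055, -0.2623, 0.0892]
ee_rot: [-180.0, 0.2, 89.8]
wrist_force: [-2.6, 1.3, 5.6]
width: 0.38
```

carry_out --deltas '[{"slide":[0,0,0.1],"twist":[0,0,0],"jaw":0.8},{"slide":[0,0,0.2],"twist":[0,0,0],"jaw":0.8},{"slide":[0,0,0.2],"twist":[0,0,0],"jaw":0.8}]'

```text
time: 13.22
tcp_pos: [0.5057, -0.2624, 0.0883]
ee_rot: [-179.9, 0.2, 89.8]
wrist_force: [-3.8, 2.1, 8.0]
width: 0.382
```

carry_out --deltas '[{"slide":[0.04,-0.06,0.08],"twist":[0,0,0],"jaw":0.8},{"slide":[0.05,-0.08,0.14],"twist":[0,0,0],"jaw":0.8},{"slide":[0.05,-0.08,0.16],"twist":[0,0,0],"jaw":0.8}]'

```text
time: 13.6
tcp_pos: [0.5055, -0.2623, 0.0882]
ee_rot: [180.0, 0.3, 89.8]
wrist_force: [-2.5, 1.7, 8.3]
width: 0.379
```

carry_out --deltas '[{"slide":[0.03,-0.05,0.12],"twist":[0,0,0],"jaw":0.8},{"slide":[0.03,-0.05,0.2],"twist":[0,0,0],"jaw":0.8},{"slide":[0.03,-0.05,0.2],"twist":[0,0,0],"jaw":0.8}]'

```text
time: 13.98
tcp_pos: [0.5055, -0.2623, 0.0875]
ee_rot: [179.9, 0.3, 89.8]
wrist_force: [-1.8, 1.7, -0.4]
width: 0.375
```

The force dropped suddenly from about 11.5 N to 3 N, which could be the click. I'll check the rim height against the portafilter ring by depth.

```bash
cat > ht.py <<'E'
from h import *
import sys
s,im,d,c=grab('wrist');print(s['time'],s['tcp_pos'].round(4),s['ee_rot'].round(2),s['wrist_force'].round(2),s['width'])
np.savez(sys.argv[1]+'.npz',im=im,d=d,p=s['tcp_pos'],e=s['ee_rot'])
cv2.imwrite('pics/'+sys.argv[1]+'.png',cv2.resize(im[60:320,190:450,::-1],None,fx=2.3,fy=2.3,interpolation=cv2.INTER_CUBIC))
P=cloud(d,c,camT(c,s));rr=np.hypot(P[...,0]-.5046,P[...,1]+.2608);z=P[...,2]
for a in range(26,46): 
    q=z[(rr>a/1e3)&(rr<(a+1)/1e3)&(P[...,1]>-.2608)&(z>.04)&(z<.1)]
    if len(q)>20:print(a,len(q),(np.percentile(q,[10,50,90])*1e3).round(1))
H=np.array(c['hand_eye']);Q=cloud(d,c,H);hm=(Q[...,2]>-.03)&(Q[...,2]<.0)&(np.abs(Q[...,1])<.013)&(d<.2);p=Q[hm];print('handle',cfit(p[:,:2],.017));
hm=(np.abs(Q[...,1])<.005)&(np.abs(Q[...,0])<.005)&(d<.2);print('handle top tool z',np.percentile(Q[hm][:,2],[5,50]))
E
python3 ht.py w6
python3 - <<'E'
from h import *
c=vision.get_calibration('wrist');H=np.array(c['hand_eye'])
for n in('w3','w4','w5','w6'):
    d=np.load(''+n+'.npz')['d'];Q=cloud(d,c,H);hm=(np.abs(Q[...,1])<.005)&(np.abs(Q[...,0])<.005)&(d<.2)&(d>0);print(n,np.percentile(Q[hm][:,2],[5,50]))
E
```

```text
13.975 [ 0.5055 -0.2623  0.0875] [179.93   0.32  89.84] [-1.77  1.67 -0.4 ] 0.37540403197847666
26 396 [55.9 57.6 59.4]
27 155 [44.8 57.  97.9]
28 181 [45.1 56.4 97.4]
29 424 [56.5 68.3 69.4]
30 475 [68.  68.8 69.5]
31 505 [68.1 68.9 69.7]
32 530 [68.  68.9 69.6]
33 560 [68.1 68.9 69.6]
34 561 [68.  68.9 69.7]
35 578 [68.  68.9 69.6]
36 613 [67.8 68.7 69.4]
37 821 [63.6 67.5 68.8]
38 647 [63.  64.  64.9]
39 674 [62.9 64.  64.8]
40 637 [63.1 63.9 64.7]
41 377 [60.8 62.6 64. ]
42 118 [60.7 61.5 62.4]
43 114 [60.9 61.6 62.3]
44 128 [60.7 61.4 62.5]
45 115 [60.6 61.5 62.3]
handle (array([ 0.00079007, -0.00048152]), np.float64(0.00023932174830515145))
handle top tool z [-0.04658548 -0.04567246]
w3 [-0.04661569 -0.04574174]
w4 [-0.04655942 -0.04572018]
w5 [-0.04652763 -0.0457051 ]
w6 [-0.04658548 -0.04567246]
```

```bash
python3 - <<'E'
from h import *
c=vision.get_calibration('wrist')
for n in('w3','w4','w5','w6'):
    f=np.load(n+'.npz');d=f['d'];s=dict(tcp_pos=f['p'],ee_rot=f['e']);P=cloud(d,c,camT(c,s));z=P[...,2]
    rr=np.hypot(P[...,0]-.5046,P[...,1]+.2608);ok=(P[...,1]>-.2608)&(z>.055)&(z<.095)
    a=np.median(z[ok&(rr>.031)&(rr<.036)]);b=z[ok&(rr>.0385)&(rr<.0405)&(z<a-.002)]
    print(n,a,np.percentile(b,[10,50,90]),len(b),a-np.median(b))
    A=z[ok&(rr>.031)&(rr<.036)];p=P[ok&(rr>.031)&(rr<.036)];print('  rim tilt',np.linalg.lstsq(np.c_[p[:,:2]-[.5046,-.26],np.ones(len(p))],A,rcond=None)[0])
E
```

```text
w3 0.08427405418471814 [0.07318471 0.07406191 0.07505878] 569 0.010212142054166568
  rim tilt [0.00076523 0.00153927 0.08424935]
w4 0.08430950397431294 [0.07323569 0.07409954 0.07493199] 846 0.010209968596445892
  rim tilt [ 0.00088472 -0.00013803  0.08430254]
w5 0.08430218207576463 [0.07326576 0.07409435 0.0749097 ] 1118 0.010207836182456964
  rim tilt [-0.00012274 -0.00458544  0.08437994]
w6 0.06887457816184517 [0.06326537 0.06403165 0.06480903] 1257 0.004842929068379853
  rim tilt [ 0.00764138 -0.00971795  0.06907016]
```

View pics/w6.png

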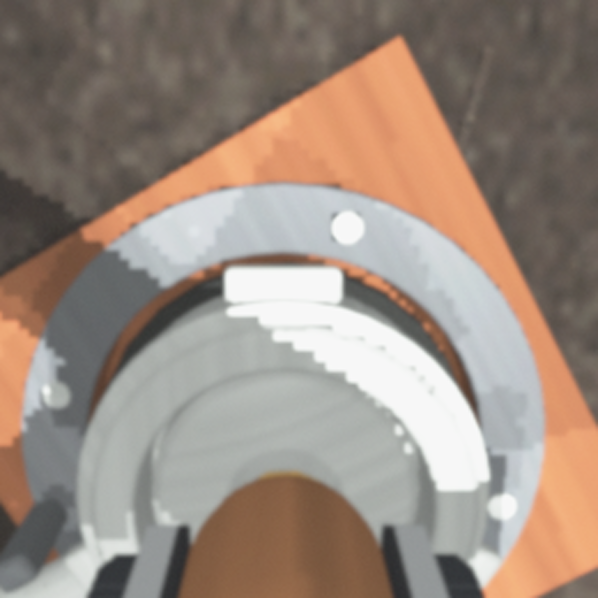

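At that moment the rim was still 1.6 mm proud and slightly tilted, perhaps mid-snap. I'll look again.

```bash
cat > pr.py <<'E'
from h import *
s,im,d,c=grab('wrist');print(s['time'],s['tcp_pos'].round(4),s['ee_rot'].round(2),s['wrist_force'].round(2))
P=cloud(d,c,camT(c,s));z=P[...,2]
rr=np.hypot(P[...,0]-.5046,P[...,1]+.2608);ok=(P[...,1]>-.2608)&(z>.05)&(z<.095)
m=ok&(rr>.031)&(rr<.036);a=np.median(z[m]);b=z[ok&(rr>.0385)&(rr<.0405)&(z<a-.001)]
print('rim',a,'seat',np.percentile(b,[10,50,90]),len(b),'diff mm (home 3.2)',(a-np.median(b))*1e3)
p=P[m];print('rim tilt',np.linalg.lstsq(np.c_[p[:,:2]-[.5046,-.26],np.ones(len(p))],z[m],rcond=None)[0])
E
python3 pr.py
```

```text
14.025 [ 0.5055 -0.2623  0.0868] [179.9    0.34  89.84] [-0.83 -1.07 -0.25]
rim 0.06846130740456297 seat [0.06463771 0.06544439 0.06626481] 1266 diff mm (home 3.2) 3.0169177846439132
rim tilt [ 0.00048673 -0.00193267  0.06849521]
```

The basket is now home: the rim–seat difference is 3.0 mm (home value 3.2 mm) and the tilt is about 0. I'll hold briefly, then draw the tamper out.

carry_out --deltas '[{"slide":[0.02,-0.03,0],"twist":[0,0,0],"jaw":0.8},{"slide":[0.03,-0.05,0],"twist":[0,0,0],"jaw":0.8},{"slide":[0.03,-0.05,-0.2],"twist":[0,0,0],"jaw":0.8},{"slide":[0.03,-0.05,-0.5],"twist":[0,0,0],"jaw":0.8},{"slide":[0.03,-0.05,-1],"twist":[0,0,0],"jaw":0.8},{"slide":[0.03,-0.05,-1.6],"twist":[0,0,0],"jaw":0.8},{"slide":[0.03,-0.05,-2.3],"twist":[0,0,0],"jaw":0.8},{"slide":[0.03,-0.05,-3.1],"twist":[0,0,0],"jaw":0.8},{"slide":[0.03,-0.05,-4],"twist":[0,0,0],"jaw":0.8},{"slide":[0.03,-0.05,-5],"twist":[0,0,0],"jaw":0.8},{"slide":[0.03,-0.05,-6.5],"twist":[0,0,0],"jaw":0.8},{"slide":[0.03,-0.05,-8.5],"twist":[0,0,0],"jaw":0.8}]'

```text
time: 15.58
tcp_pos: [0.5046, -0.2614, 0.1723]
ee_rot: [179.9, 0.3, 89.8]
wrist_force: [0.7, -0.5, -3.8]
width: 0.381
```

```bash
python3 pr.py
```

```text
15.575 [ 0.5046 -0.2614  0.1723] [179.92   0.32  89.84] [ 0.67 -0.48 -3.79]
rim 0.07715756600681996 seat [0.07336962 0.07410663 0.07498411] 637 diff mm (home 3.2) 3.050940425281465
rim tilt [-0.00054488  0.00246129  0.07709487]
```

The basket stays home after withdrawal. Now I'll refine the rest centre from the stored static view.

```bash
python3 - <<'E'
from h import *
f=np.load('w2.npz');im,d=f['im'],f['d'];c=vision.get_calibration('wrist')
s=dict(tcp_pos=[0.48113713,0.01910655,0.20691362],ee_rot=[-179.88731,0.195175,89.766386]);T=camT(c,s);P=cloud(d,c,T)
hsv=cv2.cvtColor(im,cv2.COLOR_RGB2HSV)
m=(hsv[...,1]>100)&(hsv[...,2]>60)&(np.hypot(P[...,0]-.484,P[...,1]-.018)<.06)&(P[...,2]>.009)&(P[...,2]<.02)
m[:, :250]=0;m[:,385:]=0;m[225:]=0
k=edges(m,P);X=np.array([ray(u,v,.013,c,T)[:2] for u,v in k])
r0=np.hypot(*(X-[.483,.019]).T);X=X[(r0>.040)];print(len(X),cfit(X,.0435),cfit(X,.044))
E
```

```text
224 (array([0.48234915, 0.01904181]), np.float64(0.0005805603989637879)) (array([0.48220349, 0.01850654]), np.float64(0.0008961663052416017))
```

carry_out --deltas '[{"slide":[1.5,-0.1,0],"twist":[0,0,0],"jaw":0.8},{"slide":[5,-0.4,0],"twist":[0,0,0],"jaw":0.8},{"slide":[9.5,-0.8,0],"twist":[0,0,0],"jaw":0.8},{"slide":[14,-1.2,0],"twist":[0,0,0],"jaw":0.8},{"slide":[18.5,-1.5,0],"twist":[0,0,0],"jaw":0.8},{"slide":[22.5,-1.9,0.5],"twist":[0,0,0],"jaw":0.8},{"slide":[25.5,-2.2,1.2],"twist":[0,0,0],"jaw":0.8},{"slide":[27.5,-2.3,2.2],"twist":[0,0,0],"jaw":0.8},{"slide":[28,-2.3,3.4],"twist":[0,0,0],"jaw":0.8},{"slide":[28,-2.3,4.5],"twist":[0,0,0],"jaw":0.8},{"slide":[28,-2.3,4.8],"twist":[0,0,0],"jaw":0.8},{"slide":[28,-2.3,4.8],"twist":[0,0,0],"jaw":0.8}]'

```text
time: 17.12
tcp_pos: [0.4844, 0.0165, 0.1253]
ee_rot: [179.7, 0.5, 89.8]
wrist_force: [-0.1, 0.5, -3.3]
width: 0.382
```

```bash
python3 - <<'E'
from h import *
s,im,d,c=grab('wrist');print(s['time'],s['tcp_pos'].round(4),s['ee_rot'].round(2),s['wrist_force'].round(2),s['dq'].round(1))
cv2.imwrite('pics/w7.png',im[...,::-1]);np.savez('w7.npz',im=im,d=d,p=s['tcp_pos'],e=s['ee_rot'])
T=camT(c,s);P=cloud(d,c,T)
hsv=cv2.cvtColor(im,cv2.COLOR_RGB2HSV)
m=(hsv[...,1]>100)&(hsv[...,2]>60)&(np.hypot(P[...,0]-.484,P[...,1]-.018)<.06)&(P[...,2]>.009)&(P[...,2]<.02)
k=edges(m,P);X=np.array([ray(u,v,.013,c,T)[:2] for u,v in k])
r0=np.hypot(*(X-[.483,.019]).T);X=X[(r0>.040)];print(len(X),cfit(X,.0435),cfit(X,.044))
E
```

```text
17.125 [0.4844 0.0165 0.1253] [179.66   0.53  89.78] [-0.11  0.5  -3.3 ] [ 0.1 -0.4 -0.6  0.1  0.1 -0. ]
258 (array([0.48251937, 0.01933289]), np.float64(0.0004538971471710202)) (array([0.4825356 , 0.01877363]), np.float64(0.0007392318901776455))
```

View pics/w7.png

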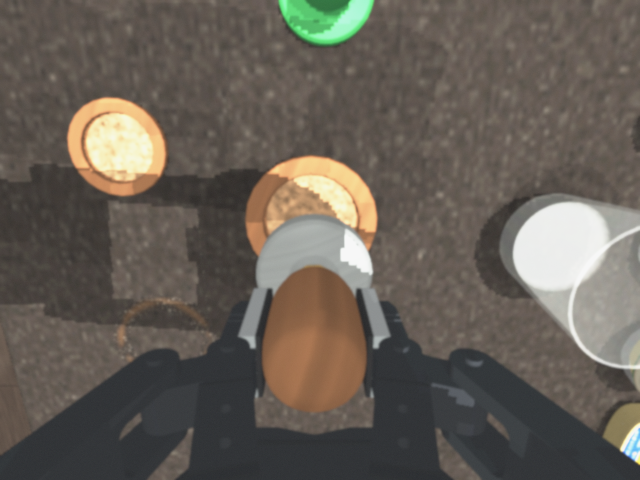

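Wrist view: tamper base at (315,265), with the rest ring at (312,210) directly below and ahead. Lowering over the measured centre with a small tilt correction.

carry_out --deltas '[{"slide":[0.1,-0.1,0.5],"twist":[0.1,0.1,0],"jaw":0.8},{"slide":[0.15,-0.15,1.5],"twist":[0.2,0.2,0],"jaw":0.8},{"slide":[0.2,-0.17,2.8],"twist":[0.3,0.3,0],"jaw":0.8},{"slide":[0.2,-0.18,4],"twist":[0.3,0.3,0],"jaw":0.8},{"slide":[0.22,-0.19,5],"twist":[0.3,0.3,0],"jaw":0.8},{"slide":[0.22,-0.19,5.8],"twist":[0.3,0.3,0],"jaw":0.8},{"slide":[0.22,-0.19,6.3],"twist":[0.3,0.3,0],"jaw":0.8},{"slide":[0.22,-0.19,6.7],"twist":[0.3,0.3,0],"jaw":0.8},{"slide":[0.22,-0.19,7],"twist":[0.3,0.3,0],"jaw":0.8},{"slide":[0.22,-0.19,7.3],"twist":[0.3,0.3,0],"jaw":0.8},{"slide":[0.22,-0.19,7.5],"twist":[0.3,0.3,0],"jaw":0.8},{"slide":[0.22,-0.19,7.5],"twist":[0.3,0.3,0],"jaw":0.8}]'

```text
time: 18.68
tcp_pos: [0.4832, 0.018, 0.0506]
ee_rot: [179.9, 0.2, 89.8]
wrist_force: [0.2, -0.0, -3.1]
width: 0.381
```

Inside the recess, about 2 mm above the floor with no contact yet. I'll creep down the rest.

carry_out --deltas '[{"slide":[0,0,0.05],"twist":[0,0,0],"jaw":0.8},{"slide":[0,0,0.1],"twist":[0,0,0],"jaw":0.8},{"slide":[0,0,0.15],"twist":[0,0,0],"jaw":0.8},{"slide":[0,0,0.18],"twist":[0,0,0],"jaw":0.8},{"slide":[0,0,0.18],"twist":[0,0,0],"jaw":0.8}]'

```text
time: 19.3
tcp_pos: [0.4832, 0.018, 0.0488]
ee_rot: [179.9, 0.2, 89.8]
wrist_force: [-0.2, 0.6, -3.6]
width: 0.377
```

carry_out --deltas '[{"slide":[0,0,0.04],"twist":[0,0,0],"jaw":0.8},{"slide":[0,0,0.08],"twist":[0,0,0],"jaw":0.8},{"slide":[0,0,0.08],"twist":[0,0,0],"jaw":0.8}]'

```text
time: 19.68
tcp_pos: [0.4833, 0.018, 0.0485]
ee_rot: [179.9, 0.2, 89.8]
wrist_force: [-0.1, -0.3, 2.1]
width: 0.385
```

Contact with the floor at about 5 N. Now opening the jaws.

carry_out --deltas '[{"slide":[0,0,0],"twist":[0,0,0],"jaw":0.55},{"slide":[0,0,0],"twist":[0,0,0],"jaw":0.4},{"slide":[0,0,0],"twist":[0,0,0],"jaw":0.2},{"slide":[0,0,0],"twist":[0,0,0],"jaw":0},{"slide":[0,0,0],"twist":[0,0,0],"jaw":0},{"slide":[0,0,0],"twist":[0,0,0],"jaw":0},{"slide":[0,0,0],"twist":[0,0,0],"jaw":0}]' --squeeze 20

```text
time: 20.55
tcp_pos: [0.4833, 0.018, 0.0484]
ee_rot: [179.9, 0.2, 89.8]
wrist_force: [0.2, 0.4, -0.9]
width: 1.0
```

carry_out --deltas '[{"slide":[0,0,-0.5],"twist":[0,0,0],"jaw":0},{"slide":[0,0,-1.5],"twist":[0,0,0],"jaw":0},{"slide":[0,0,-3.5],"twist":[0,0,0],"jaw":0},{"slide":[0,0,-6],"twist":[0,0,0],"jaw":0},{"slide":[0,0,-9],"twist":[0,0,0],"jaw":0},{"slide":[0,0,-12],"twist":[0,0,0],"jaw":0},{"slide":[0,0,-14],"twist":[0,0,0],"jaw":0},{"slide":[0,0,-15],"twist":[0,0,0],"jaw":0},{"slide":[0,0,-15],"twist":[0,0,0],"jaw":0},{"slide":[0,0,-15],"twist":[0,0,0],"jaw":0}]'

```text
time: 21.8
tcp_pos: [0.4824, 0.0187, 0.1971]
ee_rot: [-179.9, 0.2, 89.8]
wrist_force: [-0.2, 0.0, 0.3]
width: 1.0
```

```bash
python3 - <<'E'
from h import *
s,im,d,c=grab('wrist');print(s['time'],s['tcp_pos'].round(4),s['ee_rot'].round(2),s['wrist_force'].round(2),s['dq'].round(1),s['width'])
T=camT(c,s);P=cloud(d,c,T);z=P[...,2]
cr=im[100:300,200:440,::-1];cr=cv2.resize(cr,(600,500))
m=(z>.055)&(z<.082)&(np.hypot(P[...,0]-.483,P[...,1]-.02)<.05)
for a,b in((.05,.062),(.062,.07),(.07,.08)):
    q=P[m&(z>a)&(z<b)]
    if len(q)>20:print('handle',a,cfit(q[:,:2],.017),len(q))
t=(z>.0875)&(z<.1)&(np.hypot(P[...,0]-.483,P[...,1]-.02)<.05);print('top z',np.percentile(z[t],[50,95]),P[t].mean(0))
s2,im2,d2,c2=grab('top');P2=cloud(d2,c2,camT(c2,None));hh=(P2[...,2]>.07)&(P2[...,2]<.11)&(np.hypot(P2[...,0]-.483,P2[...,1]-.018)<.04);print('top cam handle',np.median(P2[hh],axis=0),hh.sum())
z0=np.load('top0.npz')
df=cv2.absdiff(im2,z0['im']).max(2)
for n,(u,v) in dict(omug=(176,262),smug=(454,248),glass=(297,186)).items(): print(n,df[v-20:v+20,u-20:u+20].mean())
o=cv2.resize(im2[160:300,150:480,::-1],(800,340),interpolation=cv2.INTER_CUBIC)
cv2.imwrite('pics/end.png',np.vstack([cv2.resize(cr,(288,240)).repeat(1,1) if 0 else np.pad(cv2.resize(cr,(312,260)),((0,0),(0,488),(0,0))),o]))
E
```

```text
21.8 [0.4824 0.0187 0.1971] [-179.94    0.21   89.78] [-0.19  0.01  0.34] [-0.   0.2  0.2  0.1  0.  -0.1] 1.0002064196977858
handle 0.05 (array([0.48280479, 0.01850839]), np.float64(0.00011858983643633343)) 76
handle 0.062 (array([0.48280503, 0.0186259 ]), np.float64(0.0001165641567269754)) 98
handle 0.07 (array([0.48280891, 0.01865042]), np.float64(0.0001327775121750348)) 134
top z [0.09234361 0.09474455] [0.48279778 0.02033655 0.09214505]
top cam handle [nan nan nan] 0
omug 22.828125
smug 20.420625
glass 23.224375
  return _methods._mean(a, axis=axis, dtype=dtype,
  ret = um.true_divide(
```

View pics/end.png

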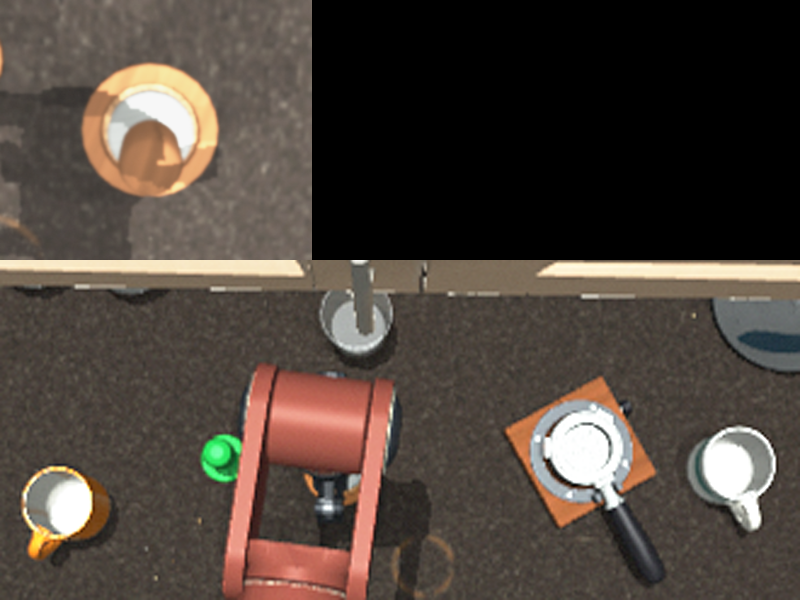

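The last view shows the tamper upright and centred in the large rest, the gripper clear, the basket flat in the portafilter, and the mugs and glass in place. Handing in.

```bash
python3 -c "
from rig import ticket
print(ticket.finish_job())"
```

```text
the job is handed in; nothing more can be done
None
```

The basket is pressed fully home, the tamper is back upright in its large rest and released, and the job is handed in at about 22 s. No verdict was reported.

- **Pressing:** The force readings between moves peaked at about 11.5 N on the basket, then dropped at the click. I had no reading during each move itself.
- **Basket:** In the wrist camera's depth, the rim-to-seat step went from 10.2 mm to 3.0 mm (3.2 mm expected when home). It stayed there after I withdrew the tamper, with a tilt of no more than 0.003 rad.
- **Tamper:** It went down on the rest floor with about 5 N. It now stands upright at (0.4828, 0.0186), within 1 mm of the measured rest centre (0.4825, 0.0190). The gripper is open and about 10 cm clear.
- **Checks that failed or disagreed:**
    - The first reading right after the click still showed 1.6 mm proud, because it was taken mid-snap; the next one showed home.
    - The top camera put the basket about 3 mm further along x than the wrist camera. I used the wrist camera.
    - The final top-camera check of the tamper was blocked by the arm.
    - The before/after picture difference around the mugs and glass was about 20 grey levels at all three, which I put down to lighting. I judged them unmoved by eye, and the arm never came near them.

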